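# Bed a board against a drilling fence and butt it to the stop

### The arm

A 6-joint arm with a two-finger parallel gripper is mounted at the origin on the work surface. World frame = base frame: x ahead of the robot, y to its left, z up, the work surface at z = 0. Lengths are in m, angles in degrees, forces in N, time in s.
With the tool pointing down it reaches from about 0.4 to 0.825 m from the base axis. Payload 7 kg.
Tool frame: the origin (TCP) lies at the centre of the arm's flange, where the gripper is bolted on; the fingertips stand 178 mm ahead of it and the grasp point (between the pads) lies 159 mm ahead of it (r.tips_ahead is the z of the fingertips in the tool frame, in m); z points along the fingers, y is the line along which they close (so a half turn about z gives the same grasp; the last joint's range is limited). The gripper opens to 88 mm and grips with 3 to 60 N. Pads are 19 mm wide; open, the fingers measure 130 mm over their backs; the gripper's body (78 mm by 193 mm) begins 47 mm behind the grasp point.
Start: joints at [-60.098, 20.546, 0.682, 0, -70.136, -16.507], TCP at [0.156, -0.657, 0.405] pointing down, gripper open.
Joint ranges: [-176.03, 176.03], [-82.01, 121.73], [-58.28, 71.71], [-173.87, 95.51], [-174.79, -0.11], [-173.66, 173.66]. Speed limits (degrees/s): [136.94, 136.94, 172.46, 180, 180, 180].

### API

Orientations are given as [roll, pitch, yaw] about the fixed x, y, z axes, in that order (R = Rz(yaw) Ry(pitch) Rx(roll)).
In Python, from plant import r gives the robot as it stands. The module is installed in compiled form; this text tells all that it offers.
- The arm moves only by the shell command python3 -m pendant 'ROWS' [FORCE]. ROWS is JSON, a list that holds one entry, the list of rows, each a list of 7 numbers: the shift along the tool's x, y, z in m, then the turn, a rotation vector about the tool's x, y, z in degrees, then the gripper command: -1 is shut, 1 is fully open, values between are in proportion. A call has 1 to 5 rows; each row is the pose to reach, as a shift and turn from the pose commanded when the call began, along the tool's axes at that moment; what a row does not reach only later rows make up. A row lasts 1/10 s, in which the tool goes at most 50 mm and 8.59 degrees, less where a joint would pass 70% of its speed; a pose out of reach is approached as far as the arm can. A call with a gripper value outside its range is refused whole. The fingers move at their own pace and stop on an object; FORCE is the grip in N (left out, the last holds). Time passes only in rows, so rows that repeat a pose let the fingers close. It gives the time, the measured TCP pose, the force, the opening and the grip force at its end, in the units of the state.
- r.get_state(): the state, without advancing time (a new reading comes with each control period).
- r.capture(name): name is "scene" or "top" or "wrist"; returns the picture (384x512x3 uint8, red, green, blue); there is no depth.
- r.camera_params(name): a dict with "fx", "fy", "cx", "cy" (pixels), "R" (3x3) and "t" (3): a world point X has camera coordinates R X + t. Camera axes: x right, y down, z forward; pixel columns grow to the right and rows downward; lengths in m; the calibration is good to about 2 mm. A picture is of the moment at which its call begins: read the wrist's pose just before it. camera_params takes no time and is no camera call; for the wrist camera it gives the pose at the moment of the call.
- r.close_job(): hands the job in; it is judged then, once.
The state is a dict: "time_s": time; "joints": joint angles; "qd": joint speeds; "joint_torque": joint torques, N m; "tcp_pos": TCP position; "eef_rot": TCP orientation; "contact_force": force on the tool from outside, world axes, zero at the start; "moment": the same for the moment, N m; "gripper_width": finger opening in m; "gripper_force": force on a finger pad.
Only numpy, scipy, OpenCV 4.12 (cv2) and the standard library are available. Lean on these libraries where they do the work, as an engineer would, in place of code of your own. Each camera call takes 0.05 s, during which the arm holds its last target. There are 200 camera calls.

### The job

Without lifting it off the steel plate, push the pine board away from the robot, near one end and then near the other, until its whole long edge is pressed flat against the long fence; then push it along the fence from its end until it butts firmly against the square stop block, and leave it flush on the fence and touching the stop. Be gentle: fence and stop are on rubber and must never be pressed with more than 25 N. Leave the washer, spray can and wrench alone.

Things in the scene. Friction and masses are not known exactly. Their poses are not given: they have to be found in the camera images.
- fixture: Dark steel drilling plate fixed to the bench, 300 mm (its x, away from the robot) by 560 mm (its y, along the fence), 12 mm thick. Origin on the bench under the plate; the plate spans x -130 to +170 mm and y -280 to +280 mm. It carries the fence and the stop.
- fence_mark (a point): Mid-setting of the fence face, on the plate top 94 mm beyond the plate's origin. The fence is parallel to the plate's y, 460 mm long, its face looks to -x and is 2 to 30 mm above the plate. Slots set it up to 16 mm nearer or farther than this point: not measured, find it by touch. The setting is tight; the face gives straight back 1 mm per 6 N (8 mm at most) and springs forward.
- board: Pine board, 90 mm (its x) by 280 mm (its y), 38 mm high, 0.35 to 0.65 kg, loose and flat on the plate, skew up to 15 degrees, on the robot's side of the fence. Origin: centre of its underside. Its +x long edge goes against the fence. Too wide to grip: push its vertical sides with shut fingers, below its top. It slides on the plate at about 1.5 to 5 N.
- stop: Square steel stop block at one end of the fence, 235 mm from the plate's middle to +y or -y (read which). Axes parallel to the plate's; 58 mm (x) by 25 mm (y), top 33 mm above its origin. Origin: on the plate top under the block's centre at rest. Its face towards the middle, 12.5 mm from the origin, meets the board's end. It gives along y 1 mm per 4 N (8 mm at most) and springs back.
- washer: Flat steel washer, 36 mm across, 4 mm high, stuck fast to the plate at the end opposite the stop; origin at the centre of its underside. Not part of the job.
- can: Spray can, 66 mm across, 170 mm high, upright on the bench; origin at the centre of its underside. Leave alone.
- wrench: Steel open-ended wrench 200 mm long lying on the bench; origin at the middle of its underside. Leave alone.

How it is judged:
By the outcome, as a careful person would: the job done as asked, in the order asked, and still so for the second after the job is handed in, with the robot touching nothing.
It also fails if it takes over 69 s, if anything falls off the work surface, if the arm or the gripper's body presses on something with over 40 N, if the wrist force passes 120 N, or if a joint passes its speed limit or range.

## Working session

There is one attempt and no reset: what is moved stays moved. The work goes in short steps, Python scripts to look and compute and a shell command to move; the robot and the scene stay as the last step left them, time stands still between calls to the robot, and variables do not carry over. Pictures are saved under pics/ and viewed, at most 10 in all, crops included, and the job is handed in when it is done.

```bash
mkdir -p pics; python3 - <<'E'
from plant import r
import cv2,json
for n in("top","scene"):
    im=r.capture(n); cv2.imwrite(f"pics/{n}0.png",im[:,:,::-1])
    p=r.camera_params(n); print(n,{k:(v.tolist() if hasattr(v,'tolist') else v) for k,v in p.items()})
s=r.get_state();print(s)
E
```

```text
top {'fx': 498.3259620718313, 'fy': 498.3259620718313, 'cx': 255.6994532696834, 'cy': 196.80637517001514, 'R': [[0.02730392057039463, -0.9995976617324531, 0.007681834448757191], [-0.9939888882397111, -0.027964162279645866, -0.10584940096184342], [0.10602162976236999, -0.004745554447075646, -0.9943524997381568]], 't': [-0.01203790195113884, 0.5805321456195042, 1.4072019855552382]}
scene {'fx': 369.8786701075625, 'fy': 369.8786701075625, 'cx': 262.153537637632, 'cy': 189.2228357424059, 'R': [[0.4511017691575359, 0.8924716370485519, -0.0012533661949040026], [0.5827189394368438, -0.2955997035792945, -0.7570069041068472], [-0.6759776856409841, 0.3407567934872474, -0.653405675065459]], 't': [-0.24777443514393002, -0.31884834667432915, 1.3502163392907365]}
{'time_s': 0.1, 'joints': array([-6.00983434e+01,  2.05863237e+01,  6.39199095e-01, -1.83460470e-02,
       -7.01367174e+01, -1.65064437e+01]), 'qd': array([ 0.00895132, -0.16487883,  0.15481107,  0.12809395,  0.01271628,
        0.05786565]), 'joint_torque': array([-2.02228017e-03, -5.84162629e+01,  2.93756121e+01,  7.01556757e+00,
        1.02402279e-02, -8.35417563e-05]), 'tcp_pos': array([ 0.15632576, -0.65646422,  0.40382698]), 'eef_rot': array([ 1.79914713e+02, -7.28700481e-03, -1.66611028e+02]), 'contact_force': array([-0.0278917 ,  0.36302786, -0.4381744 ]), 'moment': array([ 0.03725426, -0.05821308, -0.04822623]), 'gripper_force': 0.0, 'gripper_width': 0.08763877022483488}
```

View pics/top0.png

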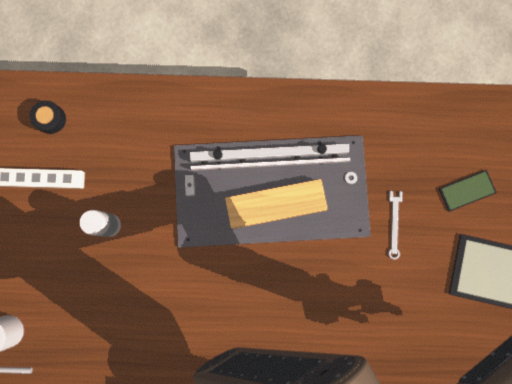

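View pics/scene0.png

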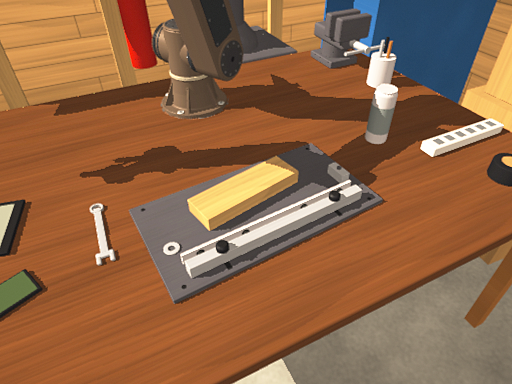

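The top view shows the plate (corners about (174,145), (362,136), (370,236), (178,245)) and the skewed board centred near (277,203). The stop is at (189,184), which is the +y end, and the washer is at (351,178), the -y end. The can is at (95,222) and the wrench at (395,225). The scene view agrees.

```bash
cat > h.py <<'E'
from plant import r
import cv2,numpy as np
def ray(n,px,z,p=None):
    p=p or r.camera_params(n);R=np.array(p["R"]);t=np.array(p["t"])
    px=np.atleast_2d(px).astype(float)
    d=np.c_[(px[:,0]-p["cx"])/p["fx"],(px[:,1]-p["cy"])/p["fy"],np.ones(len(px))]@R
    c=-R.T@t
    return (c+d*((z-c[2])/d[:,2])[:,None])[:,:2]
def rect(P):
    (c,s,a)=cv2.minAreaRect((P*1000).astype(np.float32)); b=cv2.boxPoints((c,s,a))
    return np.array(c),s,a,b
def big(m):
    return max(cv2.findContours(m.astype(np.uint8),0,1)[0],key=cv2.contourArea)[:,0]
E
python3 - <<'E'
from h import *
im=cv2.imread("pics/top0.png");hsv=cv2.cvtColor(im,cv2.COLOR_BGR2HSV)
H,S,V=[hsv[...,i].astype(int) for i in range(3)]
m=(H>15)&(H<32)&(S>90)&(V>150)
P=ray("top",big(m),.05);print("board",rect(P))
roi=np.zeros(H.shape,bool);roi[125:260,165:380]=1
m=roi&~((H<16)&(S>110));
m=cv2.morphologyEx(m.astype(np.uint8),cv2.MORPH_OPEN,np.ones((5,5)))
c=big(m);print(len(c),"plate",rect(ray("top",c,.012)))
print("washer,stop",ray("top",[[351,178]],.016),ray("top",[[189,184]],.045))
print("can,wrench",ray("top",[[95,222]],.17),ray("top",[[395,225]],.01))
cv2.imwrite("pics/crop.png",cv2.resize(im[125:260,165:380],None,fx=3.6,fy=3.6,interpolation=2))
E
```

```text
board (array([561.45153809, -54.77389526]), (91.29772186279297, 277.5541687011719), 12.894781112670898, array([[ 485.9842  ,   70.31639 ],
       [ 547.9235  , -200.2383  ],
       [ 636.9189  , -179.86418 ],
       [ 574.97955 ,   90.690506]], dtype=float32))
581 plate (array([603.0958252 , -40.51333618]), (302.8546447753906, 562.3889770507812), 4.763318061828613, array([[ 428.84116,  227.13545],
       [ 475.54184, -333.31113],
       [ 777.35046, -308.1621 ],
       [ 730.6498 ,  252.28445]], dtype=float32))
washer,stop [[ 0.64551363 -0.27380953]] [[0.6106128 0.19596  ]]
can,wrench [[0.48866647 0.41812699]] [[ 0.51162917 -0.40443942]]
```

View pics/crop.png

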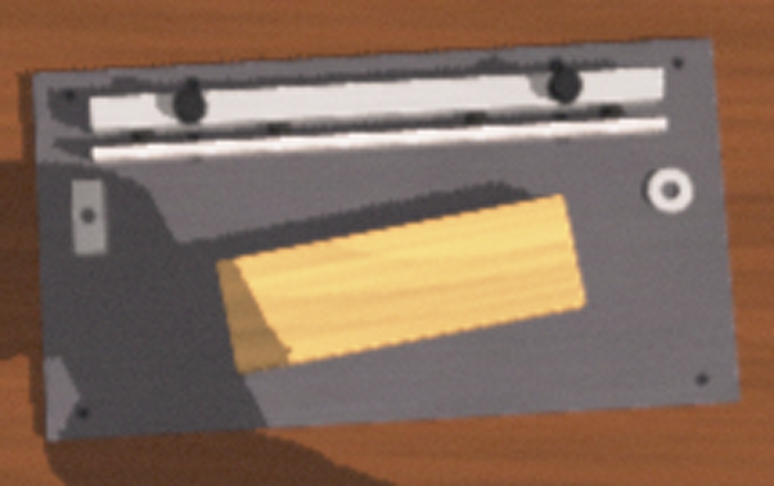

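```bash
G='x'; python3 -m pendant '[[[-0.03,0.04,0,0,0,0,-1],[-0.06,0.08,0,0,0,0,-1],[-0.09,0.12,0,0,0,0,-1],[-0.12,0.16,0,0,0,0,-1],[-0.15,0.198,0,0,0,0,-1]]]' 20
python3 -m pendant '[[[-0.03,0.04,0,0,0,0,-1],[-0.06,0.08,0,0,0,0,-1],[-0.09,0.12,0,0,0,0,-1],[-0.12,0.16,0,0,0,0,-1],[-0.15,0.198,0,0,0,0,-1]]]'
python3 -m pendant '[[[-0.03,0.04,0,0,0,2,-1],[-0.06,0.08,0,0,0,4,-1],[-0.09,0.12,0,0,0,6,-1],[-0.12,0.16,0,0,0,8,-1],[-0.155,0.197,0,0,0,8.6,-1]]]'
python3 - <<'E'
from h import *
f=ray("top",[[190.8,168],[350.3,159.7]],.042)*1000-[583.2,-42.2]
a=np.radians(4.76);R=np.array([[np.cos(a),np.sin(a)],[-np.sin(a),np.cos(a)]])
print("fence local",f@R.T)
s=r.get_state();print(s["tcp_pos"],s["eef_rot"],R@(s["tcp_pos"][:2]*1000-[583.2,-42.2]))
E
```

```text
time_s: 0.6
tcp_pos: [0.2565, -0.4273, 0.4043]
eef_rot: [180.0, -0.0, -166.6]
contact_force: [2.0, 0.4, 0.9]
gripper_width: 0.0534
gripper_force: 0.0
time_s: 1.1
tcp_pos: [0.3564, -0.1999, 0.4048]
eef_rot: [-180.0, 0.0, -166.6]
contact_force: [1.4, -0.1, -0.0]
gripper_width: 0.0134
gripper_force: 0.0
time_s: 1.6
tcp_pos: [0.4609, 0.027, 0.4049]
eef_rot: [180.0, 0.0, -175.2]
contact_force: [1.4, -0.9, 1.4]
gripper_width: 0.0007
gripper_force: 0.0
fence local [[  93.61658676  228.32278565]
 [  92.7838586  -232.58647333]]
[0.46088997 0.02701481 0.40491402] [ 1.79972935e+02  3.28875811e-02 -1.75225974e+02] [-116.14459614   79.125635  ]
```

```bash
python3 -m pendant '[[[0,0,0.045,0,0,0,-1],[0,0,0.09,0,0,0,-1],[0,0,0.135,0,0,0,-1],[0,0,0.18,0,0,0,-1],[0,0,0.207,0,0,0,-1]]]'
python3 -m pendant '[[[-0.004,0,0,0,0,0,-1],[-0.008,0,0,0,0,0,-1],[-0.012,0,0,0,0,0,-1],[-0.016,0,0,0,0,0,-1],[-0.02,0,0,0,0,0,-1]]]'
python3 -m pendant '[[[-0.004,0,0,0,0,0,-1],[-0.008,0,0,0,0,0,-1],[-0.012,0,0,0,0,0,-1],[-0.016,0,0,0,0,0,-1],[-0.02,0,0,0,0,0,-1]]]'
python3 -m pendant '[[[-0.006,0,0,0,0,0,-1],[-0.012,0,0,0,0,0,-1],[-0.018,0,0,0,0,0,-1],[-0.024,0,0,0,0,0,-1],[-0.03,0,0,0,0,0,-1]]]'
cat >>h.py <<'E'
a=np.radians(4.76);Rl=np.array([[np.cos(a),np.sin(a)],[-np.sin(a),np.cos(a)]])
O=np.array([583.2,-42.2])
def board(name):
    im=r.capture("top");cv2.imwrite(f"pics/{name}.png",im[:,:,::-1])
    hsv=cv2.cvtColor(im,cv2.COLOR_RGB2HSV);H,S,V=[hsv[...,i].astype(int) for i in range(3)]
    m=(H>15)&(H<32)&(S>90)&(V>80); m[:125]=0;m[260:]=0;m[:,:165]=0;m[:,380:]=0
    P=(ray("top",big(m),.05)*1000-O)@Rl.T/1000
    c,s,an,b=rect(P); print("local centre",c.round(1),np.round(s,1),round(an,2),"\n",b.round(1))
    q=r.get_state();print("tcp local",(Rl@(q["tcp_pos"][:2]*1000-O)).round(1),q["tcp_pos"][2].round(4))
E
python3 - <<'E'
from h import *
board("b1")
cv2.imwrite("pics/b1c.png",cv2.resize(cv2.imread("pics/b1.png")[125:260,165:380],None,fx=3.6,fy=3.6,interpolation=2))
E
```

```text
time_s: 2.1
tcp_pos: [0.4598, 0.0244, 0.1947]
eef_rot: [-179.9, -0.2, -175.2]
contact_force: [0.8, 0.2, -0.5]
gripper_width: 0.0005
gripper_force: 0.0
time_s: 2.6
tcp_pos: [0.4819, 0.0267, 0.199]
eef_rot: [179.9, 0.2, -175.2]
contact_force: [0.3, -0.2, 0.1]
gripper_width: 0.0003
gripper_force: 0.0
time_s: 3.1
tcp_pos: [0.5013, 0.0282, 0.1976]
eef_rot: [-180.0, -0.0, -175.2]
contact_force: [-1.7, 0.4, 0.8]
gripper_width: 0.0007
gripper_force: 0.6
time_s: 3.6
tcp_pos: [0.5314, 0.0307, 0.1976]
eef_rot: [-180.0, -0.0, -175.2]
contact_force: [-0.5, 0.4, -0.2]
gripper_width: 0.0006
gripper_force: 0.8
local centre [ -0.2 -57.7] [203.6  92.2] 84.94 
 [[ -55.1 -155. ]
 [  36.7 -163.1]
 [  54.7   39.7]
 [ -37.2   47.8]]
tcp local [-44.6  77.1] 0.1977
```

View pics/b1c.png

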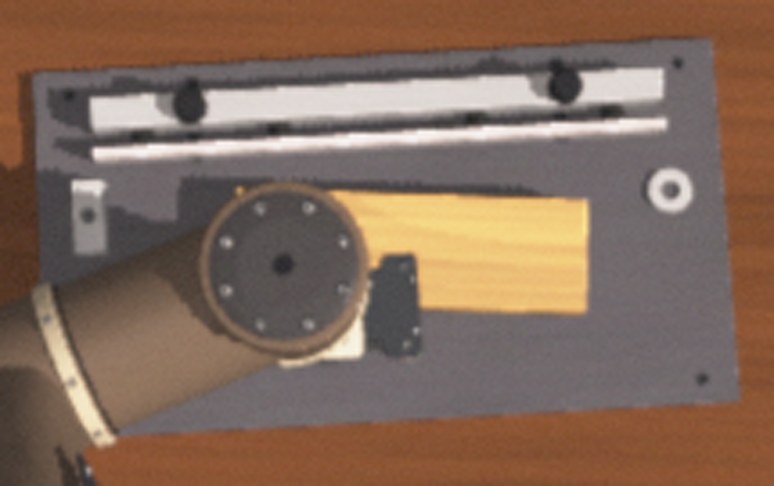

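Board has rotated about 5° past parallel and its +y end is nearer the fence. I'll continue with this end until it touches lightly.

```bash
python3 -m pendant '[[[-0.005,0,0,0,0,0,-1],[-0.01,0,0,0,0,0,-1],[-0.015,0,0,0,0,0,-1],[-0.019,0,0,0,0,0,-1],[-0.022,0,0,0,0,0,-1]]]'
python3 -m pendant '[[[-0.001,0,0,0,0,0,-1],[-0.002,0,0,0,0,0,-1],[-0.002,0,0,0,0,0,-1]]]'|grep -E 'tcp|contact'
python3 -m pendant '[[[-0.001,0,0,0,0,0,-1],[-0.002,0,0,0,0,0,-1],[-0.002,0,0,0,0,0,-1]]]'|grep -E 'tcp|contact'
```

```text
time_s: 4.15
tcp_pos: [0.5532, 0.0326, 0.1976]
eef_rot: [-180.0, -0.0, -175.2]
contact_force: [-1.1, 0.3, 0.9]
gripper_width: 0.0002
gripper_force: 0.7
tcp_pos: [0.5548, 0.0327, 0.1977]
contact_force: [-1.9, -0.4, -0.2]
tcp_pos: [0.5568, 0.0329, 0.1976]
contact_force: [-1.6, 0.8, -1.0]
```

```bash
python3 -m pendant '[[[-0.001,0,0,0,0,0,-1],[-0.002,0,0,0,0,0,-1],[-0.002,0,0,0,0,0,-1]]]'|grep -E 'tcp|contact'
python3 -m pendant '[[[-0.001,0,0,0,0,0,-1],[-0.002,0,0,0,0,0,-1],[-0.002,0,0,0,0,0,-1]]]'|grep -E 'tcp|contact'
python3 - <<'E'
from h import *
board("b2")
E
```

```text
tcp_pos: [0.558, 0.0329, 0.1975]
contact_force: [-5.0, 0.7, 3.0]
tcp_pos: [0.5592, 0.0327, 0.1974]
contact_force: [-9.5, -0.0, 6.1]
local centre [ 10.3 -64.8] [196.1  92.1] 77.61 
 [[ -55.7 -150.6]
 [  34.3 -170.4]
 [  76.4   21.1]
 [ -13.6   40.9]]
tcp local [-17.7  76.6] 0.1974
```

```bash
python3 -m pendant '[[[0.02,0,0,0,0,0,-1],[0.045,0,0,0,0,0,-1],[0.07,0,0,0,0,0,-1],[0.07,-0.04,0,0,0,0,-1],[0.07,-0.08,0,0,0,0,-1]]]'|grep -E 'tcp|contact'
python3 -m pendant '[[[0,-0.04,0,0,0,0,-1],[0,-0.08,0,0,0,0,-1],[0,-0.11,0,0,0,0,-1],[-0.008,-0.11,0,0,0,0,-1],[-0.016,-0.11,0,0,0,0,-1]]]'|grep -E 'tcp|contact'
python3 -m pendant '[[[-0.004,0,0,0,0,0,-1],[-0.008,0,0,0,0,0,-1],[-0.012,0,0,0,0,0,-1],[-0.016,0,0,0,0,0,-1],[-0.02,0,0,0,0,0,-1]]]'|grep -E 'tcp|contact'
python3 -m pendant '[[[-0.005,0,0,0,0,0,-1],[-0.01,0,0,0,0,0,-1],[-0.015,0,0,0,0,0,-1],[-0.02,0,0,0,0,0,-1],[-0.025,0,0,0,0,0,-1]]]'|grep -E 'tcp|contact'
python3 - <<'E'
from h import *
board("b3")
E
```

```text
tcp_pos: [0.4981, -0.0521, 0.1984]
contact_force: [1.2, -0.4, 0.3]
tcp_pos: [0.5235, -0.1614, 0.1979]
contact_force: [0.5, -0.3, 0.4]
tcp_pos: [0.5429, -0.1586, 0.1976]
contact_force: [-1.1, -0.3, 0.1]
tcp_pos: [0.5681, -0.1569, 0.1976]
contact_force: [-0.8, -1.0, 0.1]
local centre [-49.9 -82.4] [2.8 0. ] 176.24 
 [[-48.4 -82.5]
 [-48.4 -82.5]
 [-51.3 -82.3]
 [-51.3 -82.3]]
tcp local [ -23.7 -113. ] 0.1977
```

```bash
python3 -m pendant '[[[-0.003,0,0,0,0,0,-1],[-0.006,0,0,0,0,0,-1],[-0.008,0,0,0,0,0,-1],[-0.010,0,0,0,0,0,-1],[-0.010,0,0,0,0,0,-1]]]'|grep -E 'tcp|contact'
python3 -m pendant '[[[-0.001,0,0,0,0,0,-1],[-0.002,0,0,0,0,0,-1],[-0.002,0,0,0,0,0,-1]]]'|grep -E 'tcp|contact'
python3 - <<'E'
from h import *
im=r.capture("top")[125:260,165:380,::-1]
cv2.imwrite("pics/b4c.png",cv2.resize(im,None,fx=3.6,fy=3.6,interpolation=2))
E
```

```text
tcp_pos: [0.5779, -0.156, 0.1977]
contact_force: [0.1, -0.6, -0.1]
tcp_pos: [0.5797, -0.1559, 0.1977]
contact_force: [-1.1, -0.9, 0.5]
```

View pics/b4c.png

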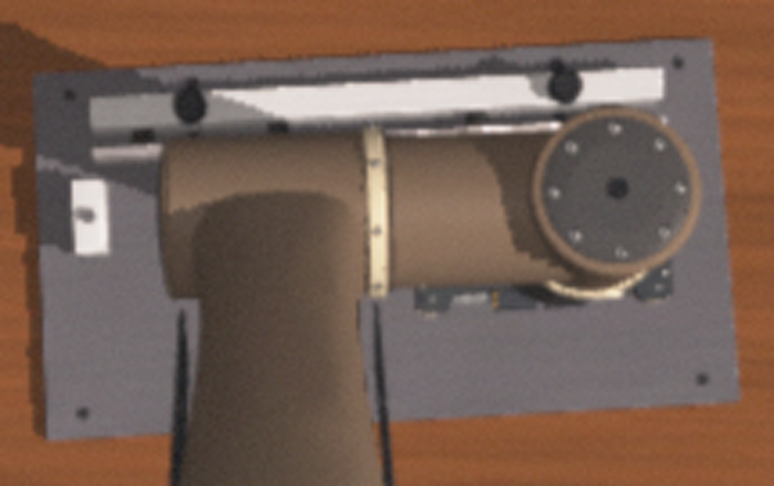

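The arm hides the board from above, so I'll continue by feel in small steps.

```bash
for i in 1; do python3 -m pendant '[[[-0.001,0,0,0,0,0,-1],[-0.002,0,0,0,0,0,-1],[-0.002,0,0,0,0,0,-1]]]'|grep -E 'tcp|contact'; done
python3 -m pendant '[[[-0.001,0,0,0,0,0,-1],[-0.002,0,0,0,0,0,-1],[-0.002,0,0,0,0,0,-1]]]'|grep -E 'tcp|contact'
```

```text
tcp_pos: [0.5818, -0.1557, 0.1977]
contact_force: [-1.3, -0.8, 1.9]
tcp_pos: [0.583, -0.1556, 0.1976]
contact_force: [-5.9, -1.4, 4.4]
```

```bash
python3 -m pendant '[[[-0.001,0,0,0,0,0,-1],[-0.001,0,0,0,0,0,-1]]]'|grep -E 'tcp|contact'
```

```text
tcp_pos: [0.5835, -0.1557, 0.1975]
contact_force: [-6.3, -1.2, 4.0]
```

```bash
python3 -m pendant '[[[-0.001,0,0,0,0,0,-1],[-0.001,0,0,0,0,0,-1]]]'|grep -E 'tcp|contact'
python3 -m pendant '[[[0.03,0,0,0,0,0,-1],[0.06,0,0,0,0,0,-1],[0.08,0,-0.045,0,0,0,-1],[0.08,0,-0.09,0,0,0,-1],[0.08,0,-0.09,0,0,0,-1]]]'|grep -E 'tcp|contact'
python3 - <<'E'
from h import *
im=r.capture("scene")[:,:,::-1]
cv2.imwrite("pics/s5.png",cv2.resize(im[130:300,120:400],None,fx=2.8,fy=2.8,interpolation=2))
board("b5")
E
```

```text
tcp_pos: [0.584, -0.1556, 0.1974]
contact_force: [-8.4, -1.3, 6.0]
tcp_pos: [0.5081, -0.1622, 0.2942]
contact_force: [1.7, -0.2, 0.1]
local centre [ 47.8 -14.3] [ 81.7 281.7] 1.01 
 [[   4.4  125.8]
 [   9.4 -155.9]
 [  91.1 -154.4]
 [  86.1  127.2]]
tcp local [ -86.3 -112.9] 0.2895
```

View pics/s5.png

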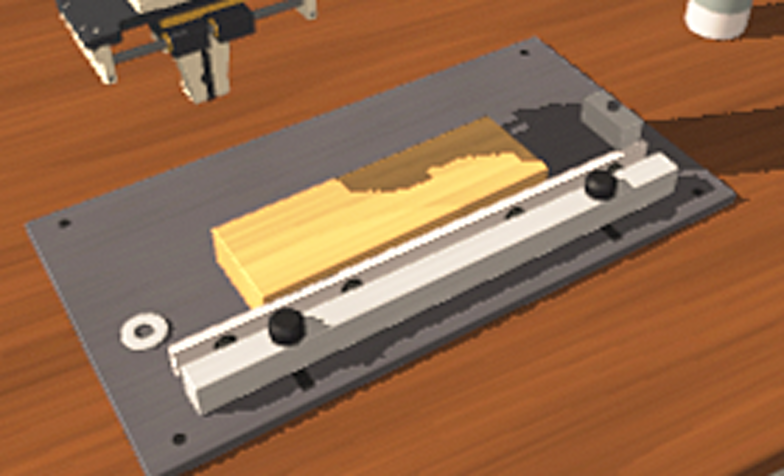

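Board lies close along the fence. I'll check the +y half by touch too.

```bash
python3 -m pendant '[[[0,0.045,0,0,0,0,-1],[0,0.09,0,0,0,0,-1],[0,0.135,0.02,0,0,0,-1],[0,0.165,0.055,0,0,0,-1],[0,0.19,0.09,0,0,0,-1]]]'|grep -E 'tcp|contact'
python3 -m pendant '[[[-0.01,0,0,0,0,0,-1],[-0.03,0,0,0,0,0,-1],[-0.048,0,0,0,0,0,-1],[-0.059,0,0,0,0,0,-1],[-0.067,0,0,0,0,0,-1]]]'|grep -E 'tcp|contact'
python3 -m pendant '[[[-0.001,0,0,0,0,0,-1],[-0.002,0,0,0,0,0,-1],[-0.003,0,0,0,0,0,-1],[-0.003,0,0,0,0,0,-1]]]'|grep -E 'tcp|contact'
python3 -m pendant '[[[-0.001,0,0,0,0,0,-1],[-0.002,0,0,0,0,0,-1],[-0.002,0,0,0,0,0,-1]]]'|grep -E 'tcp|contact'
python3 - <<'E'
from h import *
print(Rl@(r.get_state()["tcp_pos"][:2]*1000-O))
E
```

```text
tcp_pos: [0.4898, 0.0292, 0.1965]
contact_force: [1.3, 0.5, 0.1]
tcp_pos: [0.5576, 0.0326, 0.1972]
contact_force: [-0.9, 0.2, -0.1]
tcp_pos: [0.5595, 0.033, 0.1979]
contact_force: [-0.3, -0.8, 0.2]
tcp_pos: [0.5619, 0.0334, 0.1978]
contact_force: [0.6, -0.4, 0.5]
[-14.99277578  77.07369348]
```

```bash
python3 -m pendant '[[[-0.001,0,0,0,0,0,-1],[-0.002,0,0,0,0,0,-1],[-0.002,0,0,0,0,0,-1]]]'|grep -E 'tcp|contact'
python3 -m pendant '[[[-0.001,0,0,0,0,0,-1],[-0.002,0,0,0,0,0,-1],[-0.002,0,0,0,0,0,-1]]]'|grep -E 'tcp|contact'
```

```text
tcp_pos: [0.5637, 0.0335, 0.1976]
contact_force: [-1.7, 1.3, 1.8]
tcp_pos: [0.5659, 0.0337, 0.1976]
contact_force: [-0.5, 0.1, -0.4]
```

```bash
python3 -m pendant '[[[-0.001,0,0,0,0,0,-1],[-0.001,0,0,0,0,0,-1]]]'|grep -E 'tcp|contact'
```

```text
tcp_pos: [0.5669, 0.0337, 0.1976]
contact_force: [-1.0, -0.0, -0.1]
```

```bash
python3 -m pendant '[[[-0.001,0,0,0,0,0,-1],[-0.001,0,0,0,0,0,-1]]]'|grep -E 'tcp|contact'
```

```text
tcp_pos: [0.5678, 0.0338, 0.1976]
contact_force: [-0.8, 0.8, -0.5]
```

```bash
python3 -m pendant '[[[-0.001,0,0,0,0,0,-1],[-0.001,0,0,0,0,0,-1]]]'|grep -E 'tcp|contact'
```

```text
tcp_pos: [0.5683, 0.0338, 0.1976]
contact_force: [-4.2, 1.7, 2.1]
```

```bash
python3 -m pendant '[[[-0.001,0,0,0,0,0,-1],[-0.001,0,0,0,0,0,-1]]]'|grep -E 'tcp|contact'
```

```text
tcp_pos: [0.569, 0.0337, 0.1975]
contact_force: [-5.4, 0.0, 3.8]
```

```bash
python3 -m pendant '[[[-0.001,0,0,0,0,0,-1],[-0.001,0,0,0,0,0,-1]]]'|grep -E 'tcp|contact'
```

```text
tcp_pos: [0.5695, 0.0336, 0.1974]
contact_force: [-7.8, 1.0, 4.2]
```

Both ends contact. Next I'll press mid-length to make it flat.

```bash
python3 -m pendant '[[[0.012,0,0,0,0,0,-1],[0.012,-0.03,0,0,0,0,-1],[0.012,-0.06,0,0,0,0,-1],[0.012,-0.092,0,0,0,0,-1],[0.007,-0.092,0,0,0,0,-1]]]'|grep -E 'tcp|contact'
python3 -m pendant '[[[-0.002,0,0,0,0,0,-1],[-0.004,0,0,0,0,0,-1],[-0.005,0,0,0,0,0,-1],[-0.005,0,0,0,0,0,-1]]]'|grep -E 'tcp|contact'
python3 -m pendant '[[[-0.001,0,0,0,0,0,-1],[-0.002,0,0,0,0,0,-1],[-0.002,0,0,0,0,0,-1]]]'|grep -E 'tcp|contact'
```

```text
tcp_pos: [0.571, -0.0609, 0.1978]
contact_force: [0.5, 0.8, -0.0]
tcp_pos: [0.5759, -0.0573, 0.1975]
contact_force: [-2.7, -0.1, 1.6]
tcp_pos: [0.5769, -0.0573, 0.1972]
contact_force: [-7.8, 0.4, 4.5]
```

```bash
python3 -m pendant '[[[-0.001,0,0,0,0,0,-1],[-0.001,0,0,0,0,0,-1]]]'|grep -E 'tcp|contact'
```

```text
tcp_pos: [0.5774, -0.0574, 0.1971]
contact_force: [-10.2, 1.7, 5.6]
```

```bash
python3 -m pendant '[[[-0.001,0,0,0,0,0,-1],[-0.001,0,0,0,0,0,-1]]]'|grep -E 'tcp|contact'
```

```text
tcp_pos: [0.5778, -0.0574, 0.197]
contact_force: [-12.1, 1.6, 7.9]
```

```bash
python3 -m pendant '[[[0.001,0,0,0,0,0,-1],[0.002,0,0,0,0,0,-1],[0.003,0,0,0,0,0,-1],[0.006,0,0,0,0,0,-1],[0.02,0,0,0,0,0,-1]]]'|grep -E 'tcp|contact'
python3 -m pendant '[[[0.02,0,0,0,0,0,-1],[0.025,-0.04,0,0,0,0,-1],[0.025,-0.085,0,0,0,0,-1],[0.025,-0.13,0,0,0,0,-1],[0.025,-0.178,0,0,0,0,-1]]]'|grep -E 'tcp|contact'
python3 -m pendant '[[[-0.03,0,0,0,0,0,-1],[-0.06,0,0,0,0,0,-1],[-0.08,0,0,0,0,0,-1],[-0.099,0,0,0,0,0,-1],[-0.099,0,0,0,0,0,-1]]]'|grep -E 'tcp|contact'
python3 - <<'E'
from h import *
board("b6")
im=r.capture("scene")[:,:,::-1]
cv2.imwrite("pics/s6.png",cv2.resize(im[130:300,120:400],None,fx=2.8,fy=2.8,interpolation=2))
E
```

```text
tcp_pos: [0.5623, -0.0586, 0.1981]
contact_force: [-0.1, -0.2, 0.6]
tcp_pos: [0.5516, -0.2399, 0.1985]
contact_force: [1.4, 1.5, -0.0]
tcp_pos: [0.652, -0.2301, 0.1979]
contact_force: [-0.8, 0.1, -1.2]
local centre [47.1 87.4] [77.3 92.2] 86.88 
 [[ -1.   51.3]
 [ 91.1  46.3]
 [ 95.3 123.5]
 [  3.2 128.5]]
tcp local [  51.6 -192.8] 0.1977
```

View pics/s6.png

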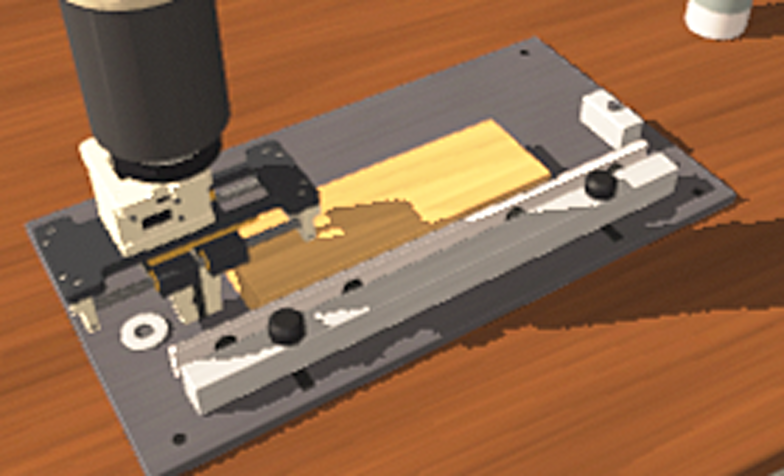

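Board is flush, and the finger stands beyond its -y end, clear of the washer. Now I'll push it along the fence.

```bash
python3 -m pendant '[[[0,0.005,0,0,0,0,-1],[0,0.01,0,0,0,0,-1],[0,0.014,0,0,0,0,-1],[0,0.018,0,0,0,0,-1],[0,0.022,0,0,0,0,-1]]]'|grep -E 'tcp|contact'
python3 -m pendant '[[[0,0.005,0,0,0,0,-1],[0,0.01,0,0,0,0,-1],[0,0.015,0,0,0,0,-1],[0,0.02,0,0,0,0,-1],[0,0.025,0,0,0,0,-1]]]'|grep -E 'tcp|contact'
python3 -m pendant '[[[0,0.005,0,0,0,0,-1],[0,0.01,0,0,0,0,-1],[0,0.015,0,0,0,0,-1],[0,0.02,0,0,0,0,-1],[0,0.025,0,0,0,0,-1]]]'|grep -E 'tcp|contact'
python3 - <<'E'
from h import *
board("b7")
im=r.capture("scene")[:,:,::-1]
cv2.imwrite("pics/s7.png",cv2.resize(im[130:300,120:400],None,fx=2.8,fy=2.8,interpolation=2))
E
```

```text
tcp_pos: [0.6471, -0.2082, 0.1979]
contact_force: [0.4, -2.7, 1.2]
tcp_pos: [0.6451, -0.1832, 0.1978]
contact_force: [-1.4, -3.7, 2.7]
tcp_pos: [0.6431, -0.1583, 0.1978]
contact_force: [-0.8, -4.9, 3.5]
local centre [ 28.3 -44.5] [114.2  57.6] 86.85 
 [[  -3.6  -99.9]
 [  53.9 -103.1]
 [  60.1   11. ]
 [   2.7   14.1]]
tcp local [  50.1 -119.9] 0.1977
```

View pics/s7.png

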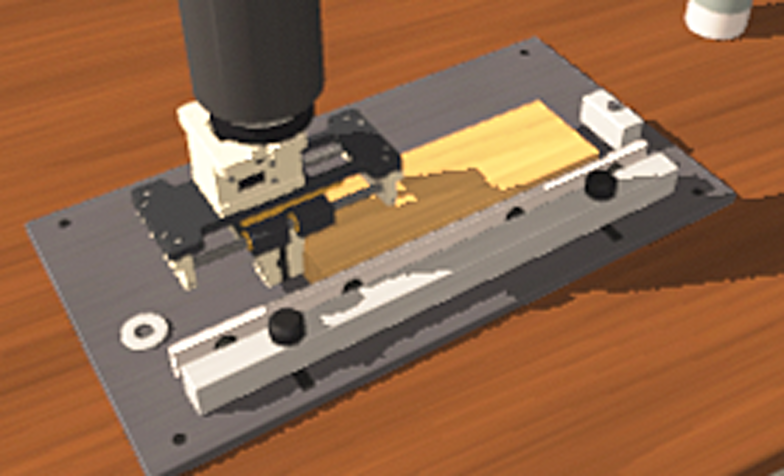

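Board slides along the fence with about 40 mm left to the stop.

```bash
python3 -m pendant '[[[0,0.005,0,0,0,0,-1],[0,0.01,0,0,0,0,-1],[0,0.015,0,0,0,0,-1],[0,0.02,0,0,0,0,-1],[0,0.025,0,0,0,0,-1]]]'|grep -E 'tcp|contact'
python3 -m pendant '[[[0,0.003,0,0,0,0,-1],[0,0.006,0,0,0,0,-1],[0,0.009,0,0,0,0,-1],[0,0.01,0,0,0,0,-1]]]'|grep -E 'tcp|contact'
python3 -m pendant '[[[0,0.001,0,0,0,0,-1],[0,0.002,0,0,0,0,-1],[0,0.002,0,0,0,0,-1]]]'|grep -E 'tcp|contact'
```

```text
tcp_pos: [0.641, -0.1332, 0.1976]
contact_force: [-0.1, -3.0, 1.5]
tcp_pos: [0.6402, -0.1233, 0.1976]
contact_force: [-0.4, -2.9, -0.5]
tcp_pos: [0.64, -0.1216, 0.1976]
contact_force: [0.7, -1.2, 0.8]
```

```bash
python3 -m pendant '[[[0,0.001,0,0,0,0,-1],[0,0.002,0,0,0,0,-1],[0,0.002,0,0,0,0,-1]]]'|grep -E 'tcp|contact'
```

```text
tcp_pos: [0.6398, -0.1196, 0.1976]
contact_force: [-0.3, -1.3, -0.5]
```

```bash
python3 -m pendant '[[[0,0.001,0,0,0,0,-1],[0,0.002,0,0,0,0,-1],[0,0.002,0,0,0,0,-1]]]'|grep -E 'tcp|contact'
```

```text
tcp_pos: [0.6396, -0.1176, 0.1976]
contact_force: [-0.5, -1.6, -0.1]
```

```bash
python3 -m pendant '[[[0,0.001,0,0,0,0,-1],[0,0.002,0,0,0,0,-1],[0,0.002,0,0,0,0,-1]]]'|grep -E 'tcp|contact'
```

```text
tcp_pos: [0.6395, -0.1156, 0.1976]
contact_force: [-0.2, -1.4, 0.6]
```

```bash
python3 -m pendant '[[[0,0.001,0,0,0,0,-1],[0,0.001,0,0,0,0,-1]]]'|grep -E 'tcp|contact'
```

```text
tcp_pos: [0.6394, -0.1146, 0.1977]
contact_force: [0.5, -2.0, 0.5]
```

```bash
python3 -m pendant '[[[0,0.001,0,0,0,0,-1],[0,0.001,0,0,0,0,-1]]]'|grep -E 'tcp|contact'
```

```text
tcp_pos: [0.6393, -0.1138, 0.1976]
contact_force: [-0.6, -3.3, 0.1]
```

```bash
python3 -m pendant '[[[0,0.001,0,0,0,0,-1],[0,0.001,0,0,0,0,-1]]]'|grep -E 'time|tcp|contact'
```

```text
time_s: 20.7
tcp_pos: [0.6392, -0.113, 0.1977]
contact_force: [0.1, -4.8, 0.3]
```

Force is rising, so the board is on the stop. I'll press a little more for a firm butt.

```bash
python3 -m pendant '[[[0,0.001,0,0,0,0,-1],[0,0.001,0,0,0,0,-1]]]'|grep -E 'tcp|contact'
```

```text
tcp_pos: [0.6392, -0.1122, 0.1977]
contact_force: [0.8, -7.0, -0.5]
```

```bash
python3 -m pendant '[[[0,0.001,0,0,0,0,-1],[0,0.002,0,0,0,0,-1],[0,0.002,0,0,0,0,-1]]]'|grep -E 'tcp|contact'
```

```text
tcp_pos: [0.639, -0.1109, 0.1977]
contact_force: [0.7, -11.9, -1.0]
```

```bash
python3 -m pendant '[[[0,0.001,0,0,0,0,-1],[0,0.002,0,0,0,0,-1],[0,0.002,0,0,0,0,-1]]]'|grep -E 'tcp|contact'
```

```text
tcp_pos: [0.639, -0.1099, 0.198]
contact_force: [2.5, -17.3, -0.8]
```

```bash
python3 -m pendant '[[[0,-0.001,0,0,0,0,-1],[0,-0.003,0,0,0,0,-1],[0,-0.005,0,0,0,0,-1],[0,-0.007,0,0,0,0,-1],[0,-0.009,0,0,0,0,-1]]]'|grep -E 'tcp|contact'
python3 -m pendant '[[[0,-0.01,0,0,0,0,-1],[0,-0.04,0,0,0,0,-1],[0.04,-0.06,0,0,0,0,-1],[0.08,-0.06,0,0,0,0,-1],[0.12,-0.06,0,0,0,0,-1]]]'|grep -E 'tcp|contact'
python3 -m pendant '[[[0.03,0,-0.04,0,0,0,-1],[0.06,0,-0.08,0,0,0,-1],[0.06,0,-0.12,0,0,0,-1],[0.06,0,-0.12,0,0,0,-1]]]'|grep -E 'tcp|contact'
python3 - <<'E'
from h import *
board("b8")
im=r.capture("scene")[:,:,::-1]
a_=cv2.resize(im[130:240,200:400],None,fx=3.9,fy=2.7*3.9/2.7,interpolation=2)[:300]
b_=cv2.resize(cv2.imread("pics/b8.png")[145:220,170:370],(780,290),interpolation=2)
cv2.imwrite("pics/s8.png",np.vstack([a_,b_]))
E
```

```text
tcp_pos: [0.6397, -0.1164, 0.1976]
contact_force: [0.5, 0.2, -0.1]
tcp_pos: [0.5236, -0.1875, 0.1973]
contact_force: [-0.1, 1.0, 0.4]
tcp_pos: [0.4663, -0.1922, 0.3237]
contact_force: [1.1, 0.1, -0.4]
local centre [45.6 81.8] [280.2  92.3] 89.92 
 [[ -0.7 -58.3]
 [ 91.5 -58.4]
 [ 91.9 221.8]
 [ -0.3 222. ]]
tcp local [-129.4 -139.5] 0.321
```

View pics/s8.png

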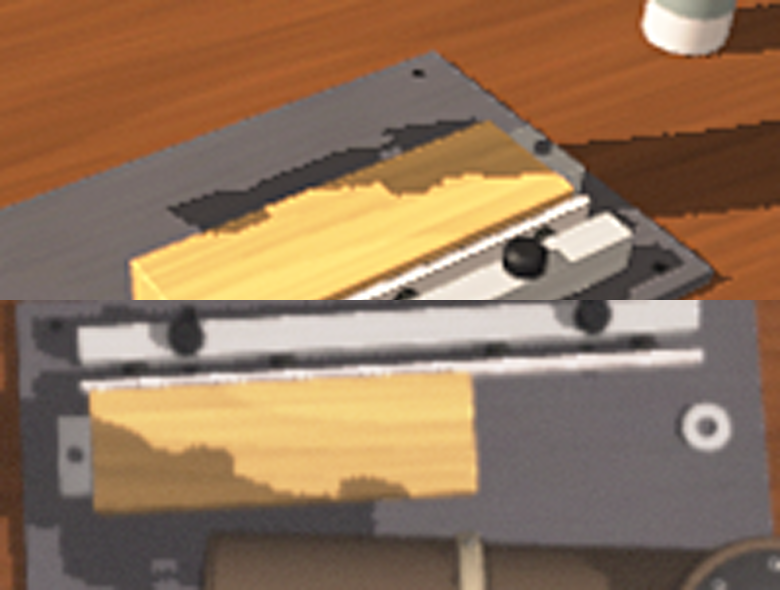

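The board looks flush on the fence (skew under 0.1°) and touches the stop (end at y≈222 against the 222.5 face). One gentle mid-length touch will confirm it sits on the fence.

```bash
python3 -m pendant '[[[0,0.045,0,0,0,0,-1],[0,0.09,0,0,0,0,-1],[0,0.135,0.0,0,0,0,-1],[0,0.18,0.02,0,0,0,-1],[0,0.221,0.04,0,0,0,-1]]]'|grep -E 'tcp|contact'
python3 -m pendant '[[[-0.02,0,0.03,0,0,0,-1],[-0.04,0,0.06,0,0,0,-1],[-0.06,0,0.083,0,0,0,-1],[-0.08,0,0.083,0,0,0,-1],[-0.08,0,0.083,0,0,0,-1]]]'|grep -E 'tcp|contact'
python3 -m pendant '[[[-0.01,0,0,0,0,0,-1],[-0.02,0,0,0,0,0,-1],[-0.029,0,0,0,0,0,-1],[-0.034,0,0,0,0,0,-1],[-0.034,0,0,0,0,0,-1]]]'|grep -E 'tcp|contact'
python3 -m pendant '[[[-0.001,0,0,0,0,0,-1],[-0.002,0,0,0,0,0,-1],[-0.003,0,0,0,0,0,-1],[-0.003,0,0,0,0,0,-1]]]'|grep -E 'tcp|contact'
python3 - <<'E'
from h import *
print(Rl@(r.get_state()["tcp_pos"][:2]*1000-O))
E
```

```text
tcp_pos: [0.4463, 0.0304, 0.2766]
contact_force: [0.7, -0.2, -0.0]
tcp_pos: [0.528, 0.0357, 0.1925]
contact_force: [-0.6, -0.2, -0.6]
tcp_pos: [0.561, 0.0382, 0.1947]
contact_force: [-0.2, -0.2, -0.1]
tcp_pos: [0.5633, 0.0385, 0.1948]
contact_force: [-0.4, 0.3, -0.4]
[-13.10441664  82.03223964]
```

```bash
python3 -m pendant '[[[-0.001,0,0,0,0,0,-1],[-0.002,0,0,0,0,0,-1],[-0.002,0,0,0,0,0,-1]]]'|grep -E 'tcp|contact'
python3 -m pendant '[[[-0.001,0,0,0,0,0,-1],[-0.001,0,0,0,0,0,-1]]]'|grep -E 'tcp|contact'
python3 -m pendant '[[[-0.001,0,0,0,0,0,-1],[-0.001,0,0,0,0,0,-1]]]'|grep -E 'tcp|contact'
```

```text
tcp_pos: [0.5655, 0.0387, 0.1947]
contact_force: [0.2, 0.1, -0.5]
tcp_pos: [0.5665, 0.0387, 0.1946]
contact_force: [0.4, -0.6, -0.3]
tcp_pos: [0.5675, 0.0388, 0.1947]
contact_force: [-0.0, 0.1, 0.1]
```

```bash
python3 -m pendant '[[[-0.001,0,0,0,0,0,-1],[-0.001,0,0,0,0,0,-1]]]'|grep -E 'tcp|contact'
```

```text
tcp_pos: [0.5679, 0.0387, 0.1945]
contact_force: [-3.9, 0.2, 1.4]
```

```bash
python3 -m pendant '[[[-0.001,0,0,0,0,0,-1],[-0.001,0,0,0,0,0,-1]]]'|grep -E 'tcp|contact'
```

```text
tcp_pos: [0.5685, 0.0387, 0.1944]
contact_force: [-5.5, 0.7, 4.1]
```

Force rises at once from first touch, so the board is solid on the fence. I'll back off gently, clear away and take a final measurement.

```bash
python3 -m pendant '[[[-0.001,0,0,0,0,0,-1],[-0.001,0,0,0,0,0,-1]]]'|grep -E 'tcp|contact'
python3 -m pendant '[[[0.001,0,0,0,0,0,-1],[0.002,0,0,0,0,0,-1],[0.003,0,0,0,0,0,-1],[0.005,0,0,0,0,0,-1],[0.012,0,0,0,0,0,-1]]]'|grep -E 'tcp|contact'
python3 -m pendant '[[[0.03,0,0,0,0,0,-1],[0.06,0,0,0,0,0,-1],[0.09,0,0,0,0,0,-1],[0.1,-0.03,-0.04,0,0,0,-1],[0.1,-0.06,-0.08,0,0,0,-1]]]'|grep -E 'tcp|contact'
python3 -m pendant '[[[0,-0.04,-0.03,0,0,0,-1],[0,-0.08,-0.06,0,0,0,-1],[0,-0.12,-0.06,0,0,0,-1],[0,-0.16,-0.06,0,0,0,-1],[0,-0.16,-0.06,0,0,0,-1]]]'|grep -E 'time|tcp|contact'
python3 - <<'E'
from h import *
board("b9")
E
```

```text
tcp_pos: [0.5689, 0.0386, 0.1942]
contact_force: [-8.0, 0.8, 4.5]
tcp_pos: [0.5589, 0.0383, 0.1949]
contact_force: [0.5, -0.3, -0.5]
tcp_pos: [0.4614, -0.0299, 0.2741]
contact_force: [2.1, 0.1, 0.8]
time_s: 27.7
tcp_pos: [0.4767, -0.1923, 0.3341]
contact_force: [-0.8, 0.8, -0.5]
local centre [46.3 81.8] [ 91.9 280.4] 0.05 
 [[  0.3 221.9]
 [  0.5 -58.4]
 [ 92.4 -58.3]
 [ 92.1 222. ]]
tcp local [-118.7 -139.3] 0.3338
```

```bash
python3 -c "from plant import r; print(r.close_job())"
```

```text
the job is handed in; nothing more can be done
None
```

The job is handed in after about 28 s: the board lies flush on the fence (skew about 0.05°) and touches the stop, the highest push force I read was about 17 N, and the washer, can and wrench were not touched.

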